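# Bring the cream jug round to the front of the lazy Susan

## Task

Turn the lazy Susan by pushing a post on its rim with the fingertips until the little cream jug (the one with a handle and spout) stands at the front, in line with the steel tab that sticks out of the base, then leave it at rest there. Touch only the turntable: do not touch, lift or knock over the things standing on it, and leave the things on the counter alone.

Things in the scene. Friction and masses are not known exactly. Their poses are not given: they have to be found in the camera images.
- stand: Fixed base of the lazy Susan: dark steel disc 200 mm across, screwed down. Origin on the counter (z = 0), on the platter's turning axis; z up. A flat dark steel tab, 30 mm wide, 6 mm high, its end round, sticks out along the base's -x axis to 230 mm from the axis: that side is the front, roughly towards the robot (within 0.5 rad of world -x).
- platter (a joint): Turning angle of the round wooden platter about the vertical axis through the stand's origin, rad, positive anticlockwise seen from above; stops only at -12.6 and 12.6. Platter 310 mm across, 18 mm thick, top 34 mm above the counter. Light to turn (0.1 N m of friction, under 2 N at the rim); it stops within a few degrees when the push ends.
- jug: Small cream jug, alone on the platter with handle and spout: white ceramic, open, round, 60 mm across the belly, 78 mm tall, about 0.2 kg, loose. Origin at the centre of its underside, z up; handle along its +y (reaches 52 mm from its centre), spout along -y; its own yaw does not matter. Stands about 65 mm from the turning axis.
- jar: Lidded jar, white ceramic, 48 mm across, 62 mm tall, loose on the platter about 65 mm from the axis. Origin at the centre of its underside.
- shaker: Salt shaker with a domed top, white ceramic, 38 mm across, 70 mm tall, loose on the platter about 65 mm from the axis. Origin at the centre of its underside.
- eggcup: Egg cup with a narrow stem, white ceramic, 46 mm across, 52 mm tall, loose on the platter about 65 mm from the axis. Origin at the centre of its underside.
- vase: Terracotta vase, 124 mm across, 165 mm tall, loose on the counter to the robot's left. Origin at the centre of its underside.
- bowl: White ceramic bowl, 140 mm across, 55 mm tall, loose on the counter to the robot's right. Origin at the centre of its underside.
- mug: Blue ceramic mug, 76 mm across, 90 mm tall, with a handle, loose on the counter to the robot's left. Origin at the centre of its underside.
- post0 (a point): Centre of the top of one of six upright wooden finger posts standing on the platter's rim, 60 degrees apart, 142 mm from the turning axis: 14 mm thick, 45 mm tall, from 34 to 79 mm above the counter. Pushed sideways along the rim, a post turns the platter.
- post1 (a point): Top centre of the finger post 60 degrees anticlockwise (seen from above) from post0; same size.
- post2 (a point): Top centre of the finger post 120 degrees anticlockwise (seen from above) from post0; same size.
- post3 (a point): Top centre of the finger post 180 degrees anticlockwise (seen from above) from post0; same size.
- post4 (a point): Top centre of the finger post 240 degrees anticlockwise (seen from above) from post0; same size.
- post5 (a point): Top centre of the finger post 300 degrees anticlockwise (seen from above) from post0; same size.

How it is judged:
On the way:
1. the platter has been turned by more than a few degrees (distance of post0 from where it was at the start of the episode above 0.015 m).
At the end, for the whole second after the job is handed in: The jug's centre is within 12 mm sideways of the line from the turning axis along the front tab, on the tab's side, 45 to 85 mm from the axis; the platter is at rest; jug, jar, shaker and egg cup all stand upright (within 0.15 rad) on the platter (y of jug in the frame of stand between -0.012 and 0.012 m and x of jug in the frame of stand between -0.085 and -0.045 m and velocity of joint platter between -0.05 and 0.05 rad/s and angle between each of jug, jar, shaker, eggcup's own z axis and vertical below 0.15 rad and z of jug in the frame of stand between 0.028 and 0.042 m and z of jar in the frame of stand between 0.028 and 0.042 m and z of shaker in the frame of stand between 0.028 and 0.042 m and z of eggcup in the frame of stand between 0.028 and 0.042 m); the robot touches nothing.
It fails at once if the robot touches the jug, jar, shaker or egg cup (contact force between any of the fingers, the arm and jug above 0.5 N or contact force between any of the fingers, the arm and jar above 0.5 N or contact force between any of the fingers, the arm and shaker above 0.5 N or contact force between any of the fingers, the arm and eggcup above 0.5 N).
It fails at once if the jug, jar, shaker or egg cup is lifted off the platter or knocked off it (z of any of jug, jar, shaker, eggcup in the frame of stand above 0.046 m or z of any of jug, jar, shaker, eggcup in the frame of stand below 0.022 m).
It fails at once if the jug, jar, shaker or egg cup is tipped over (angle between any of jug, jar, shaker, eggcup's own z axis and vertical above 0.35 rad).
It fails at once if the vase, bowl or mug on the counter is moved (distance of any of vase, bowl, mug from where it was at the start of the episode above 0.02 m).
It also fails if it takes over 54 s, if anything falls off the work surface, if the arm or the gripper's body presses on something with over 40 N, if the wrist force passes 120 N, or if a joint passes its speed limit or range.

## Robot

A 6-joint arm with a two-finger parallel gripper is mounted at the origin on the work surface. World frame = base frame: x ahead of the robot, y to its left, z up, the work surface at z = 0. Lengths are in m, angles in rad, forces in N, time in s.
With the tool pointing down it reaches from about 0.25 to 0.775 m from the base axis. Payload 4 kg.
Tool frame: the origin (TCP) lies at the very end of the fingers, on their centre line; the grasp point (between the pads) lies 19 mm behind it (robot.tcp_to_grasp is the distance from the TCP to the grasp point, in m); z points along the fingers, y is the line along which they close (so a half turn about z gives the same grasp; the last joint's range is limited). The gripper opens to 94 mm and grips with 3 to 60 N. Pads are 16 mm wide; open, the fingers measure 119 mm over their backs; the gripper's body (75 mm by 177 mm) begins 78 mm behind the grasp point.
Start: joints at [-1.335, 0.087, 1.371, -0, 1.684, -0.103], TCP at [0.183, -0.519, 0.206] pointing down, gripper open.
Joint ranges: [-3.1, 3.1], [-0.76, 2.03], [0.27, 2.55], [-1.08, 4.22], [0.17, 2.65], [-2.57, 2.57]. Speed limits (rad/s): [2.79, 2.79, 3.14, 3.14, 3.14, 3.14].

## Interface

Orientations are given as [roll, pitch, yaw] about the fixed x, y, z axes, in that order (R = Rz(yaw) Ry(pitch) Rx(roll)).
In Python, from bench import robot gives the robot as it stands.
- The arm moves only by the tool hand_motion, called in YAML: its name, and indented under it one key for each argument. Schema: {"type":"object","properties":{"segments":{"type":"string"},"only":{"type":"string"},"quiet":{"type":"boolean"},"lines":{"type":"string"}},"required":["segments"],"additionalProperties":false}. segments is a string of 1 to 20 rows, one to a line, with the numbers parted by commas; each row has 5 numbers: the finger opening in m, then dx, dy, dz in cm, then a turn about the tool's z in units of 0.2 rad; each row shifts and turns the commanded pose from where the row before left it, along the tool's axes as they then stand; what a row does not reach is not made up. A row lasts 1/12 s, in which the tool goes at most 0.0417 m and 0.125 rad, less where a joint would pass 70% of its speed; a pose out of reach is approached as far as the arm can. The fingers move at their own pace and stop on an object; the grip force is fixed at half the most. Time passes only in rows, so rows that do not move let the fingers close. The tool returns the time, the measured TCP pose, the force, the opening and the grip force at its end. only (a regular expression) keeps the lines of the reply that match it, lines (a string "A,B") keeps lines A to B, and quiet returns only ok. Input that does not fit is refused with a message, and nothing moves.
- robot.get_obs(): the state, without advancing time (a new reading comes with each control period).
- robot.snapshot(name): name is "side" or "top" or "wrist"; returns a dict with "color" (420x560x3 uint8, blue, green, red), "fx", "fy", "cx", "cy" (pixels), "k1" (the pictures are not rectified: a ray, as slopes to the right and down, at radius r is drawn at 1 + k1 r^2 times it, then the intrinsics apply), "extrinsics" (4x4, takes a point from world to camera coordinates). Camera axes: x right, y down, z forward; pixel columns grow to the right and rows downward; lengths in m; the calibration is good to about 2 mm. A picture is of the moment at which its call begins. There is no depth.
- robot.close_job(): hands the job in; it is judged then, once.
The state is a dict: "time": time; "joint_positions": joint angles; "qvel": joint speeds; "joint_torque": joint torques, N m; "tool_pos": TCP position; "ee_rot": TCP orientation; "wrist_force": force on the tool from outside, world axes, zero at the start; "wrist_torque": the same for the moment, N m; "width": finger opening in m; "finger_force": force on a finger pad.
Only numpy, scipy, OpenCV 4.12 (cv2) and the standard library are available. Lean on these libraries where they do the work, as an engineer would, in place of code of your own. Each camera call takes 0.05 s, during which the arm holds its last target. There are 200 camera calls.

## Working session

There is one attempt and no reset: what is moved stays moved. The work goes in short steps, Python scripts to look and compute and a tool call to move; the robot and the scene stay as the last step left them, time stands still between calls to the robot, and variables do not carry over. Pictures are saved under pics/ and viewed, at most 10 in all, crops included, and the job is handed in when it is done.

```bash
mkdir -p pics; ls; python3 - <<'E'
from bench import robot
import cv2,pickle
d={}
for n in("top","side"):
    s=robot.snapshot(n);d[n]=s;cv2.imwrite(f"pics/{n}0.png",s["color"]);print(n,{k:v for k,v in s.items() if k!="color"})
pickle.dump(d,open("s0.pkl","wb"))
print(robot.get_obs())
E
```

```text
bench.py
pics
top {'fx': 517.2107222331359, 'fy': 517.2107222331359, 'cx': 287.10725473308526, 'cy': 208.05638242683807, 'k1': -0.18509592577309114, 'extrinsics': array([[ 1.86162605e-02, -9.99813271e-01,  5.18250077e-03,
        -1.65466937e-02],
       [-9.80705652e-01, -1.92688646e-02, -1.94538259e-01,
         5.62688485e-01],
       [ 1.94601794e-01, -1.46093289e-03, -9.80881240e-01,
         1.57342501e+00],
       [ 0.00000000e+00,  0.00000000e+00,  0.00000000e+00,
         1.00000000e+00]])}
side {'fx': 428.8419401170321, 'fy': 428.8419401170321, 'cx': 280.2573999079821, 'cy': 206.60327355524163, 'k1': -0.1066729119106563, 'extrinsics': array([[-0.97243937, -0.23244356, -0.01821155,  0.56106338],
       [-0.11428341,  0.54327576, -0.8317396 ,  0.13626907],
       [ 0.20322641, -0.80673505, -0.55486718,  1.2036566 ],
       [ 0.        ,  0.        ,  0.        ,  1.        ]])}
{'time': 0.1, 'joint_positions': array([-1.33509226e+00,  8.78974427e-02,  1.37207733e+00,  9.27202522e-06,
        1.68357149e+00, -1.03090458e-01]), 'qvel': array([ 1.07458197e-03, -4.40576428e-04, -4.54484730e-04, -5.20694882e-04,
        9.99519437e-04, -7.78465241e-05]), 'joint_torque': array([ 9.80891127e-04, -3.41253841e+01, -3.03300583e+01,  7.20105437e-02,
        3.04255367e-02, -9.60844545e-05]), 'tool_pos': array([ 0.18268462, -0.51826921,  0.20442535]), 'ee_rot': array([-3.13965036e+00, -2.10208499e-04,  3.38795351e-01]), 'wrist_force': array([-0.68842046,  0.07908672,  0.86974206]), 'wrist_torque': array([-0.00765484,  0.05267667, -0.03104589]), 'finger_force': 0.0, 'width': 0.0942048466204374}
```

View pics/top0.png

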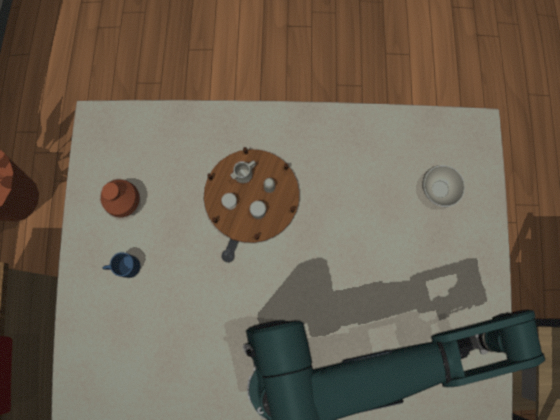

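View pics/side0.png

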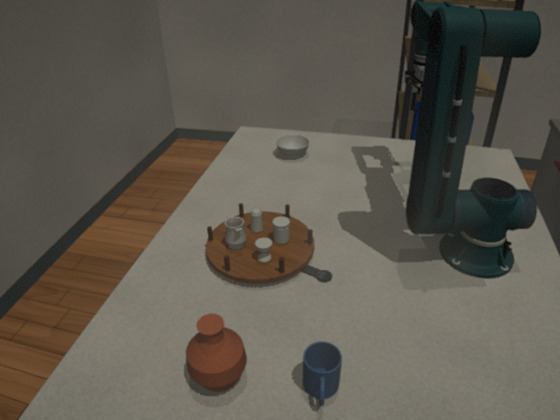

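The top view shows the jug (handle and spout) at about (243,171), on the far side. The tab end is near (229,256), and the dark posts are around (247,150), (288,166), (293,209), (257,236), (215,219) and (211,176).

```bash
cat > h.py <<'E'
import numpy as np,cv2
def cast(s,px,z):
    u=np.atleast_2d(np.asarray(px,float))
    p=(u-[s["cx"],s["cy"]])/[s["fx"],s["fy"]]
    q=p.copy()
    for _ in range(20): q=p/(1+s["k1"]*(q**2).sum(1,keepdims=True))
    E=s["extrinsics"];R,t=E[:3,:3],E[:3,3]
    d=np.c_[q,np.ones(len(q))]@R; c=-R.T@t
    return (c+d*((z-c[2])/d[:,2])[:,None])[:,:2]
def project(s,P):
    E=s["extrinsics"];X=np.atleast_2d(P)@E[:3,:3].T+E[:3,3]
    q=X[:,:2]/X[:,2:];q=q*(1+s["k1"]*(q**2).sum(1,keepdims=True))
    return q*[s["fx"],s["fy"]]+[s["cx"],s["cy"]]
E
python3 - <<'E'
import pickle;from h import *
s=pickle.load(open("s0.pkl","rb"))["top"];im=s["color"]
x0,y0=190,135;c=im[y0:275,x0:320];hsv=cv2.cvtColor(c,cv2.COLOR_BGR2HSV)
cv2.imwrite("pics/crop0.png",cv2.resize(c,None,fx=4.2,fy=4.2,interpolation=cv2.INTER_CUBIC))
def blobs(m,a):
    n,l,st,ce=cv2.connectedComponentsWithStats(m.astype(np.uint8));return [(st[i,4],ce[i]+[x0,y0]) for i in range(1,n) if st[i,4]>=a],l
wood=((hsv[...,1]>90)).astype(np.uint8)
cn=max(cv2.findContours(wood,cv2.RETR_EXTERNAL,cv2.CHAIN_APPROX_NONE)[0],key=cv2.contourArea)
pts=cast(s,cn[:,0]+[x0,y0],.034);A=np.c_[2*pts,np.ones(len(pts))]
w=np.ones(len(pts))
for _ in range(10):
    sol=np.linalg.lstsq(A*w[:,None],(pts**2).sum(1)*w,rcond=None)[0];C=sol[:2];r=np.sqrt(sol[2]+C@C)
    w=(abs(np.hypot(*(pts-C).T)-r)<.004)*1. if _>1 else w
print("platter",C,r,w.mean())
yy,xx=np.mgrid[0:c.shape[0],0:c.shape[1]]
P=cast(s,np.c_[xx.ravel()+x0,yy.ravel()+y0],.034);rad=np.hypot(*(P-C).T).reshape(c.shape[:2])
for n,m in(("white",(hsv[...,1]<90)&(rad<.125)),("dark",(hsv[...,2]<70)&(rad>.10))):
    for a,p in blobs(m,4)[0]:
        for z in ((.06,) if n=="white" else (0.0,.057,.079)):
            q=cast(s,p,z)[0];d=q-C;print(n,a,p.round(1),z,q.round(4),"r",np.hypot(*d).round(4),"ang",np.degrees(np.arctan2(d[1],d[0])).round(1))
E
```

```text
platter [0.60907405 0.11103549] 0.15142857244400615 0.9925093632958801
white 410 [242.7 171.1] 0.06 [0.6794 0.1382] r 0.0754 ang 21.1
white 141 [268.9 184.8] 0.06 [0.6359 0.0533] r 0.0636 ang -65.1
white 218 [228.8 200.6] 0.06 [0.5824 0.1784] r 0.0725 ang 111.6
white 255 [257.6 208.9] 0.06 [0.5574 0.0868] r 0.0571 ang -154.9
dark 20 [245.4 150.7] 0.0 [0.7665 0.1371] r 0.1596 ang 9.4
dark 20 [245.4 150.7] 0.057 [0.7486 0.1323] r 0.1411 ang 8.7
dark 20 [245.4 150.7] 0.079 [0.7416 0.1304] r 0.134 ang 8.3
dark 21 [285.8 166.6] 0.0 [0.714 0.001] r 0.152 ang -46.4
dark 21 [285.8 166.6] 0.057 [0.6978 0.0009] r 0.1414 ang -51.1
dark 21 [285.8 166.6] 0.079 [0.6916 0.0008] r 0.1377 ang -53.2
dark 10 [237.8 166.2] 0.0 [0.7123 0.1604] r 0.1144 ang 25.6
dark 10 [237.8 166.2] 0.057 [0.6962 0.1548] r 0.0975 ang 26.7
dark 10 [237.8 166.2] 0.079 [0.69   0.1526] r 0.091 ang 27.2
dark 23 [210.7 176.7] 0.0 [0.6749 0.2492] r 0.1531 ang 64.5
dark 23 [210.7 176.7] 0.057 [0.6601 0.2405] r 0.1392 ang 68.5
dark 23 [210.7 176.7] 0.079 [0.6544 0.2371] r 0.134 ang 70.2
dark 19 [292.6 209.2] 0.0 [ 0.5706 -0.0239] r 0.1403 ang -105.9
dark 19 [292.6 209.2] 0.057 [ 0.5594 -0.0232] r 0.1432 ang -110.3
dark 19 [292.6 209.2] 0.079 [ 0.5551 -0.0229] r 0.1445 ang -112.0
dark 25 [215.4 219.6] 0.0 [0.531  0.2267] r 0.1395 ang 124.0
dark 25 [215.4 219.6] 0.057 [0.5212 0.2187] r 0.139 ang 129.2
dark 25 [215.4 219.6] 0.079 [0.5174 0.2157] r 0.1391 ang 131.2
dark 18 [256.7 236.7] 0.0 [0.4777 0.0906] r 0.133 ang -171.1
dark 18 [256.7 236.7] 0.057 [0.4697 0.0873] r 0.1414 ang -170.3
dark 18 [256.7 236.7] 0.079 [0.4666 0.0861] r 0.1446 ang -170.1
dark 191 [229.7 250.7] 0.0 [0.4304 0.1761] r 0.1901 ang 160.0
dark 191 [229.7 250.7] 0.057 [0.4241 0.1699] r 0.1941 ang 162.3
dark 191 [229.7 250.7] 0.079 [0.4216 0.1675] r 0.1958 ang 163.2
```

View pics/crop0.png

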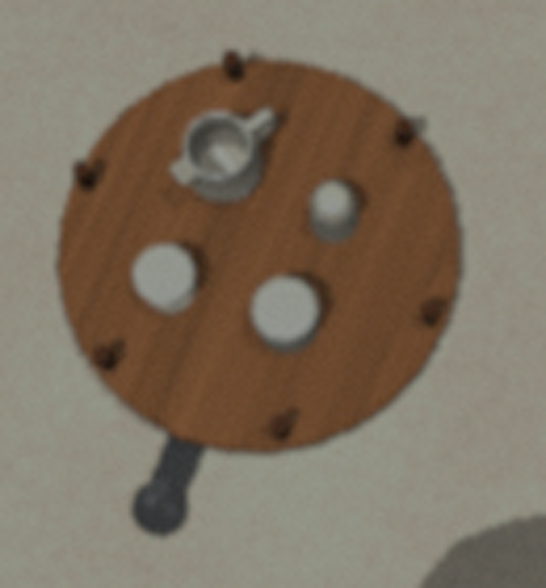

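Everything measured agrees with the sizes given:

| Item | Measurement |
|---|---|
| Turning axis | about (0.609, 0.110) |
| Posts | about 9.1° + 60k, radius 0.14 |
| Tab | about 160° |
| Jug | about 22°, radius 0.063 |

So the platter has to turn about +138° (anticlockwise). I'll straddle the post at 69° with part-open fingers, keeping tool y along the rim, and carry it round.

The manual's scale: shifts go in cm and turns go in units of 0.2 rad. Converting my numbers, 0.0235 m is 2.35, -0.0187 m is -1.87.

hand_motion:
  segments: "0.04,2.35,-1.87,0,0\n0.04,2.35,-1.87,0,0\n0.04,2.35,-1.87,0,0\n0.04,2.35,-1.87,0,0\n0.04,2.35,-1.87,0,0\n0.04,2.35,-1.87,0,0\n0.04,2.35,-1.87,0,0\n0.04,2.35,-1.87,0,0\n0.04,2.35,-1.87,0,0\n0.04,2.35,-1.87,0,0\n0.04,2.35,-1.87,0,0\n0.04,2.35,-1.87,0,0\n0.04,2.35,-1.87,0,0\n0.04,2.35,-1.87,0,0\n0.04,2.35,-1.87,0,0\n0.04,2.35,-1.87,0,0\n0.04,2.35,-1.87,0,0\n0.04,2.35,-1.87,0,0\n0.04,2.35,-1.87,0,0\n0.04,2.35,-1.87,0,0"

```text
time: 1.77
tool_pos: [0.502, -0.0083, 0.205]
ee_rot: [-3.141, 0.001, 0.339]
wrist_force: [-0.1, -0.1, 0.5]
width: 0.0401
finger_force: 0.0
```

hand_motion:
  segments: "0.04,2.35,-1.87,0,0\n0.04,2.35,-1.87,0,0\n0.04,2.35,-1.87,0,0\n0.04,2.35,-1.87,0,0\n0.04,2.35,-1.87,0,0\n0.04,2.35,-1.87,0,0\n0.04,2.35,-1.87,0,0\n0.04,2.35,-1.87,0,0\n0.04,2.35,-1.87,0,0\n0.04,2.35,-1.87,0,0\n0.04,0,0,0,-0.5\n0.04,0,0,0,-0.5\n0.04,0,0,0,-0.5\n0.04,0,0,0,-0.5\n0.04,0,0,0,-0.5\n0.04,0,0,0,-0.5\n0.04,0,0,0,-0.5\n0.04,0,0,0,-0.5\n0.04,0,0,0,-0.335\n0.04,0,0,0,0"

```text
time: 3.43
tool_pos: [0.661, 0.2446, 0.2044]
ee_rot: [-3.14, 0.001, 1.207]
wrist_force: [0.5, 0.6, 0.2]
width: 0.0399
finger_force: 0.0
```

```bash
cat > where.py <<'E'
from h import *;from bench import robot;import sys
o=robot.get_obs();th=float(sys.argv[1]);r=float(sys.argv[2])
psi=o["ee_rot"][2];T=np.array([.609,.110])+r*np.array([np.cos(np.radians(th)),np.sin(np.radians(th))])
d=T-o["tool_pos"][:2];x=np.array([np.cos(psi),np.sin(psi)]);y=np.array([np.sin(psi),-np.cos(psi)])
e=(np.radians(th)-psi+np.pi)%(2*np.pi)-np.pi
print("t",o["time"],"pos",o["tool_pos"].round(4),"rot",o["ee_rot"].round(3),"w",o["width"],"F",o["wrist_force"].round(1),"j",o["joint_positions"].round(2),"\nneed dx,dy",(d@x).round(4),(d@y).round(4),"turn",round(-e,3))
E
python3 where.py 69.1 .144
```

```text
t 3.4333 pos [0.661  0.2446 0.2044] rot [-3.140e+00  1.000e-03  1.207e+00] w 0.039933613431545445 F [0.5 0.6 0.2] j [ 0.27  0.44  0.93 -0.    1.77  0.64] 
need dx,dy -0.0003 -0.0005 turn 0.001
```

hand_motion:
  segments: "0.04,0,0,2,0\n0.04,0,0,2,0\n0.04,0,0,2,0\n0.04,0,0,2,0\n0.04,0,0,2,0\n0.04,0,0,1,0\n0.04,0,0,0,0\n0.04,0,0,0,0"

```text
time: 4.1
tool_pos: [0.6609, 0.2446, 0.0949]
ee_rot: [-3.14, 0.001, 1.205]
wrist_force: [0.3, -0.3, 0.0]
width: 0.0402
finger_force: 0.0
```

```bash
python3 - <<'E'
from h import *;from bench import robot
a=robot.snapshot("wrist");b=robot.snapshot("side");im=b["color"]
cv2.imwrite("pics/w1.png",np.hstack([cv2.resize(a["color"],(400,300)),cv2.resize(im[180:300,160:320],(400,300))]))
E
```

```text
(no output)
```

View pics/w1.png

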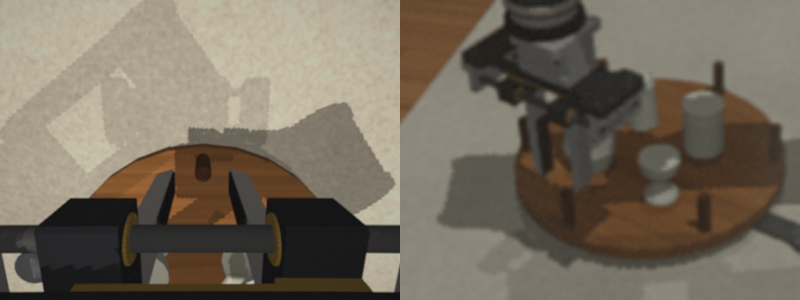

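The post at (203,165) in the wrist view is centred between the fingers. I'll check its radial position by projection.

```bash
python3 - <<'E'
from h import *;from bench import robot
a=robot.snapshot("wrist");b=robot.snapshot("side");c=np.array([.609,.110]);o=robot.get_obs()
for n,s in(("w",a),("s",b)):
    for r in(.132,.142,.152):
        t=np.radians(69.1);p=[*(c+r*np.array([np.cos(t),np.sin(t)])),.079]
        u=project(s,p)[0];print(n,r,u.round(1),(u*[400/560,300/420]).round(1) if n=="w" else ((u-[160,180])*2.5).round(1))
    u=project(s,o["tool_pos"])[0];print("tcp",n,u,(u*[400/560,300/420]) if n=="w" else (u-[160,180])*2.5)
E
```

```text
w 0.132 [278.8 262.5] [199.1 187.5]
w 0.142 [278.7 246.6] [199.1 176.1]
w 0.152 [278.6 230.3] [199.  164.5]
tcp w [281.62811134 252.8305131 ] [201.16293667 180.59322364]
s 0.132 [228.9 253.9] [172.3 184.9]
s 0.142 [226.4 256. ] [166.1 190.1]
s 0.152 [223.9 258.2] [159.8 195.4]
tcp s [224.47302832 250.83834015] [161.18257081 177.09585038]
```

```bash
python3 - <<'E'
from h import *;from bench import robot
a=robot.snapshot("wrist");c=np.array([.609,.110]);t=np.radians(69.1)
for z in(.034,.079):print(z,project(a,[*(c+.142*np.array([np.cos(t),np.sin(t)])),z])[0])
im=a["color"][180:320,210:350];cv2.imwrite("pics/w2.png",cv2.resize(im,None,fx=4,fy=4,interpolation=cv2.INTER_CUBIC))
E
```

```text
0.034 [278.89247753 225.24219199]
0.079 [278.50412173 246.48831593]
```

View pics/w2.png

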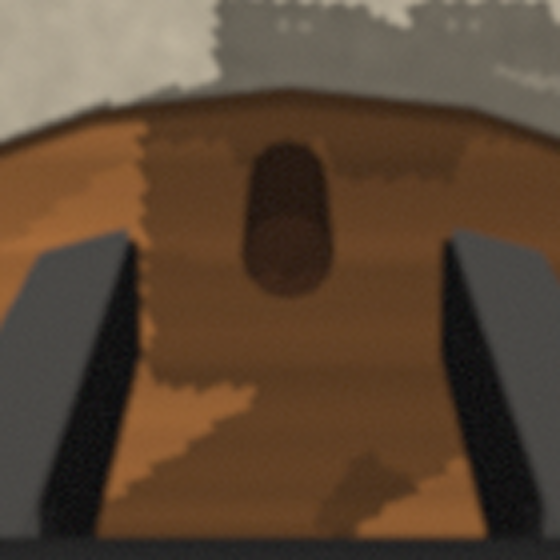

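The post top is at r≈0.143 and between the fingers. I'll descend and push anticlockwise along the arc.

To row units: 0.02 m is 2, -0.0086 m is -0.86, -0.04 rad is -0.2.

hand_motion:
  segments: "0.04,0,0,2,0\n0.04,0,0,2,0\n0.04,0,0,0.2,0\n0.04,0,0,0,0\n0.04,0,-0.58,0,-0.2\n0.04,0,-0.58,0,-0.2\n0.04,-0.03,-0.86,0,-0.3\n0.04,-0.03,-0.86,0,-0.3\n0.04,-0.03,-0.86,0,-0.3\n0.04,-0.03,-0.86,0,-0.3\n0.04,-0.03,-0.86,0,-0.3\n0.04,-0.03,-0.86,0,-0.3\n0.04,-0.03,-0.86,0,-0.3\n0.04,-0.03,-0.86,0,-0.3\n0.04,-0.01,-0.43,0,-0.15\n0.04,0,0,0,0"

```text
time: 5.68
tool_pos: [0.5785, 0.2508, 0.0559]
ee_rot: [3.138, -0.0, 1.796]
wrist_force: [0.6, 0.0, 0.0]
width: 0.04
finger_force: 0.0
```

```bash
python3 where.py 104.6 .144
```

```text
t 5.6833 pos [0.5785 0.2508 0.0559] rot [ 3.138 -0.     1.796] w 0.03997226619876147 F [0.6 0.  0. ] j [0.32 0.33 1.38 0.   1.43 0.09] 
need dx,dy -0.0001 -0.0059 turn -0.029
```

To row units: -0.0086 m is -0.86, -0.006 m is -0.6, -0.06 rad is -0.3.

hand_motion:
  segments: "0.04,0,-0.6,0,-0.2\n0.04,-0.03,-0.86,0,-0.3\n0.04,-0.03,-0.86,0,-0.3\n0.04,-0.03,-0.86,0,-0.3\n0.04,-0.03,-0.86,0,-0.3\n0.04,-0.03,-0.86,0,-0.3\n0.04,-0.03,-0.86,0,-0.3\n0.04,-0.03,-0.86,0,-0.3\n0.04,-0.03,-0.86,0,-0.3\n0.04,-0.03,-0.86,0,-0.3\n0.04,-0.03,-0.86,0,-0.3\n0.04,-0.03,-0.86,0,-0.3\n0.04,-0.03,-0.86,0,-0.3\n0.04,-0.03,-0.86,0,-0.3\n0.04,-0.03,-0.86,0,-0.3\n0.04,-0.03,-0.86,0,-0.3\n0.04,-0.03,-0.86,0,-0.3\n0.04,-0.03,-0.86,0,-0.3\n0.04,-0.01,-0.43,0,-0.15\n0.04,0,0,0,0"

```text
time: 7.35
tool_pos: [0.4727, 0.146, 0.0552]
ee_rot: [3.141, 0.003, 2.884]
wrist_force: [0.2, -0.5, 0.0]
width: 0.0402
finger_force: 0.0
```

```bash
python3 where.py 211 .144
python3 - <<'E'
from h import *;from bench import robot
import pickle
t=robot.snapshot("top");s=robot.snapshot("side");pickle.dump(dict(top=t,side=s),open("s1.pkl","wb"))
cv2.imwrite("pics/m1.png",np.hstack([cv2.resize(t["color"][130:280,180:330],(400,400)),cv2.resize(s["color"][170:320,180:330],(400,400))]))
E
```

```text
t 7.35 pos [0.4727 0.146  0.0552] rot [3.141e+00 3.000e-03 2.884e+00] w 0.0402024960641454 F [ 0.2 -0.5  0. ] j [ 0.19  0.04  1.72 -0.    1.37 -1.13] 
need dx,dy -0.0405 -0.1032 turn -0.798
```

View pics/m1.png

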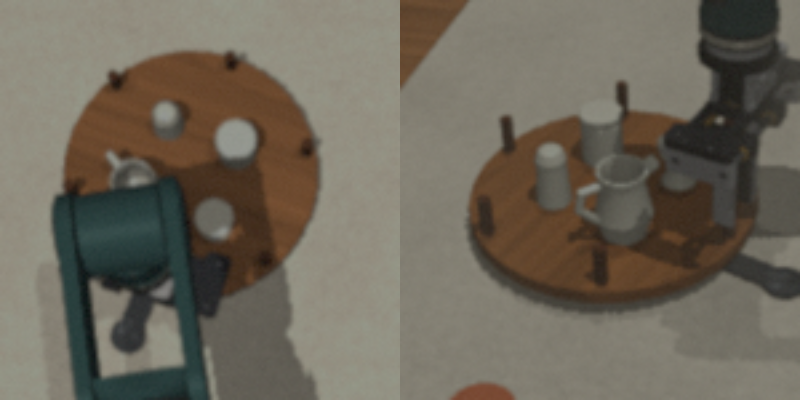

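The platter has turned about 91°, and the jug and the other things on it are standing. Next I'll do most of the remaining ~46°, slowing at the end.

To row units: -0.0086 m is -0.86, -0.006 m is -0.6, -0.06 rad is -0.3.

hand_motion:
  segments: "0.04,0,-0.6,0,-0.2\n0.04,-0.03,-0.86,0,-0.3\n0.04,-0.03,-0.86,0,-0.3\n0.04,-0.03,-0.86,0,-0.3\n0.04,-0.03,-0.86,0,-0.3\n0.04,-0.03,-0.86,0,-0.3\n0.04,-0.03,-0.86,0,-0.3\n0.04,-0.03,-0.86,0,-0.3\n0.04,-0.03,-0.86,0,-0.3\n0.04,-0.03,-0.86,0,-0.3\n0.04,-0.02,-0.58,0,-0.2\n0.04,-0.01,-0.43,0,-0.15\n0.04,0,-0.29,0,-0.1\n0.04,0,-0.29,0,-0.1\n0.04,0,0,0,0\n0.04,0,0,0,0"

```text
time: 8.78
tool_pos: [0.4809, 0.0496, 0.0538]
ee_rot: [-3.141, 0.001, -2.708]
wrist_force: [0.1, -0.4, -0.3]
width: 0.0398
finger_force: 0.0
```

```bash
python3 where.py 211 .144
python3 - <<'E'
from h import *;from bench import robot
import pickle
t=robot.snapshot("top");s=robot.snapshot("side");pickle.dump(dict(top=t,side=s),open("s2.pkl","wb"))
cv2.imwrite("pics/m2.png",np.hstack([cv2.resize(t["color"][130:280,180:330],(400,400)),cv2.resize(s["color"][170:320,180:330],(400,400))]))
E
```

```text
t 8.7833 pos [0.4809 0.0496 0.0538] rot [-3.141e+00  1.000e-03 -2.708e+00] w 0.039809172468273694 F [ 0.1 -0.4 -0.3] j [-0.01  0.02  1.75 -0.    1.37 -2.02] 
need dx,dy 0.0016 -0.0145 turn -0.108
```

View pics/m2.png

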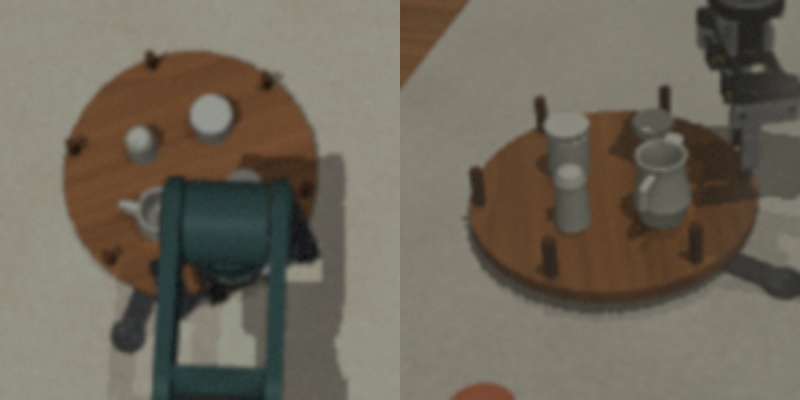

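The jug's mouth is at panel (660,155) in the side view, nearing the tab line. Now I'll measure it.

```bash
cat > meas.py <<'E'
import pickle,sys;from h import *
d=pickle.load(open(sys.argv[1],"rb"));C=np.array([.609,.110])
def show(n,s,px,z):
    q=cast(s,px,z)[0];e=q-C;print(n,q.round(4),"r",np.hypot(*e).round(4),"ang",(np.degrees(np.arctan2(e[1],e[0]))%360).round(1))
s=d["top"];hsv=cv2.cvtColor(s["color"],cv2.COLOR_BGR2HSV)
yy,xx=np.mgrid[0:420,0:560];P=cast(s,np.c_[xx.ravel(),yy.ravel()],.057);rad=np.hypot(*(P-C).T).reshape(420,560)
n,l,st,ce=cv2.connectedComponentsWithStats(((hsv[...,2]<70)&(abs(rad-.142)<.022)).astype(np.uint8))
for i in range(1,n):
    if 12<=st[i,4]<=35: show("post %s"%ce[i].round(1),s,ce[i],.057)
for a in sys.argv[2:]:
    cam,u,v,z=a.split(",");show(a,d[cam],[float(u),float(v)],float(z))
E
python3 meas.py s2.pkl side,277.5,228.1,.112; echo; python3 meas.py s0.pkl top,242.4,169.5,.112 top,228.1,256,.006 top,234,240,.006 side,325,275.5,.006
```

```text
post [236.8 152.9] [0.7407 0.1598] r 0.1408 ang 20.7
post [279.7 160.6] [0.7173 0.0208] r 0.1403 ang 320.5
post [208.2 184.7] [0.6336 0.2472] r 0.1394 ang 79.8
post [221.2 226.2] [0.5007 0.1996] r 0.1406 ang 140.4
side,277.5,228.1,.112 [0.5487 0.1412] r 0.0679 ang 152.7

post [245.4 150.7] [0.7486 0.1323] r 0.1413 ang 9.1
post [285.8 166.6] [0.6978 0.0009] r 0.1407 ang 309.1
post [210.7 176.7] [0.6601 0.2405] r 0.1402 ang 68.6
post [292.6 209.2] [ 0.5594 -0.0232] r 0.1422 ang 249.6
post [215.4 219.6] [0.5212 0.2187] r 0.1398 ang 128.9
post [256.7 236.7] [0.4697 0.0873] r 0.1411 ang 189.3
post [233.8 240.7] [0.4557 0.1582] r 0.1607 ang 162.5
top,242.4,169.5,.112 [0.6703 0.1346] r 0.0661 ang 21.9
top,228.1,256,.006 [0.4127 0.1799] r 0.2084 ang 160.4
top,234,240,.006 [0.4647 0.1628] r 0.1537 ang 159.9
side,325,275.5,.006 [0.4108 0.1823] r 0.2109 ang 160.0
```

Two measurements agree: the jug is at about 153° and the tab at 160°. That leaves 7° more, done slowly. Then I'll centre the fingers off the post and lift.

To row units: -0.02 m is -2, -0.03 m is -3, -0.02 rad is -0.1.

hand_motion:
  segments: "0.04,0,-0.29,0,-0.1\n0.04,0,-0.29,0,-0.1\n0.04,0,-0.29,0,-0.1\n0.04,0,-0.29,0,-0.1\n0.04,0,-0.29,0,-0.1\n0.04,0,-0.22,0,-0.075\n0.04,0,-0.15,0,-0.05\n0.04,0,0,0,0\n0.04,0,0,0,0\n0.04,0,0.6,0,0\n0.04,0,0.6,0,0\n0.04,0,0,0,0\n0.04,0,0,-2,0\n0.04,0,0,-3,0\n0.04,0,0,-3,0\n0.04,0,0,-3,0\n0.04,0,0,-3,0\n0.04,0,0,0,0"

```text
time: 10.38
tool_pos: [0.4858, 0.0437, 0.2009]
ee_rot: [-3.134, 0.011, -2.582]
wrist_force: [0.1, 1.0, 0.7]
width: 0.0402
finger_force: 0.0
```

hand_motion:
  segments: "0.04,3,0,0,0\n0.04,3,0,0,0\n0.04,3,0,0,0\n0.04,3,0,0,0\n0.04,0,3,0,0\n0.04,0,-3,0,0\n0.04,0,-3,0,0\n0.04,0,-3,0,0\n0.04,0,-3,0,0\n0.04,0,-3,0,0\n0.04,0,-3,0,0\n0.04,0,-3,0,0\n0.04,0,-3,0,0\n0.04,0,0,0,0"

```text
time: 11.55
tool_pos: [0.5, -0.188, 0.1913]
ee_rot: [-3.136, -0.011, -2.606]
wrist_force: [-1.4, 0.4, 0.3]
width: 0.0402
finger_force: 0.0
```

```bash
python3 - <<'E'
from h import *;from bench import robot
import pickle
t=robot.snapshot("top");s=robot.snapshot("side");pickle.dump(dict(top=t,side=s),open("s3.pkl","wb"))
cv2.imwrite("pics/m3.png",np.hstack([cv2.resize(t["color"][130:280,180:330],(400,400)),cv2.resize(s["color"][170:320,180:330],(400,400))]))
E
python3 meas.py s3.pkl
```

```text
post [232.1 155. ] [0.7335 0.1747] r 0.1403 ang 27.5
post [275.5 157.6] [0.727  0.0347] r 0.14 ang 327.4
post [207.1 190. ] [0.616  0.2495] r 0.1397 ang 87.1
post [295.7 195.8] [ 0.6027 -0.0321] r 0.1422 ang 267.4
post [225.7 229.6] [0.49   0.1849] r 0.1406 ang 147.8
post [270.5 232.3] [0.4845 0.0446] r 0.1406 ang 207.7
post [233.7 240.6] [0.4561 0.1585] r 0.1605 ang 162.4
```

View pics/m3.png

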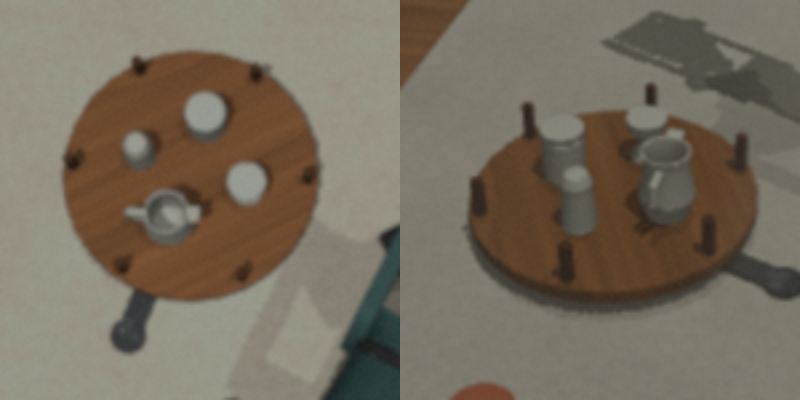

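All upright. The jug's rim is at top panel (166,212) and side panel (667,152). One direct check, then I'll hand it in.

```bash
python3 meas.py s3.pkl top,242.25,209.5,.112 side,280.1,227,.112 | tail -2; python3 -c "
from bench import robot;o=robot.get_obs();print(abs(o['qvel']).max(),o['time'])"
```

```text
top,242.25,209.5,.112 [0.5445 0.1305] r 0.0677 ang 162.4
side,280.1,227,.112 [0.543 0.135] r 0.0705 ang 159.3
0.040366024670346314 11.65
```

Both views put the jug within about 3 mm of the tab line, with 12 mm allowed.

hand_motion:
  segments: "0.04,0,0,0,0\n0.04,0,0,0,0\n0.04,0,0,0,0\n0.04,0,0,0,0"

```text
time: 11.98
tool_pos: [0.4979, -0.1848, 0.1939]
ee_rot: [-3.134, -0.009, -2.602]
wrist_force: [-0.1, -0.1, 0.2]
width: 0.0397
finger_force: 0.0
```

```bash
python3 -c "
from bench import robot;print(robot.close_job())"
```

```text
the job is handed in; nothing more can be done
None
```

I turned the platter about 138° anticlockwise and handed the job in at about 12 s: the jug stands at the front, about 3 mm or less off the tab line by my camera measurements, everything on the platter is upright and the arm is clear (no verdict was printed).

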